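# Load the shielded counting chamber

## Robot

A 6-joint arm with a two-finger parallel gripper is mounted at the origin on a cart in front of the work surface, level with it; the furniture and walls round the work are solid. World frame = base frame: x ahead of the robot, y to its left, z up, the work surface at z = 0. Lengths are in m, angles in rad, forces in N, time in s.
With the tool pointing down it reaches from about 0.325 to 0.775 m from the base axis. Payload 5.5 kg.
Tool frame: the origin (TCP) lies on the centre line of the jaws, within the pads' length; the fingertips stand 22 mm ahead of it and the grasp point (between the pads) lies 3 mm ahead of it; x points along the fingers, y is the direction in which the jaws open and shut, and the axes are right-handed (so a half turn about x gives the same grasp; the last joint's range is limited). The gripper opens to 85 mm and grips with 20 to 120 N. Pads are 22 mm wide; open, the fingers measure 114 mm over their backs; the gripper's body (76 mm by 85 mm) begins 54 mm behind the grasp point. The pads swing forward as they close: fully open they stand 13 mm farther back than shut.
Start: joints at [1.179, 0.091, 1.231, -0, 1.82, -0.057], TCP at [0.197, 0.567, 0.253] pointing down, gripper open.
Joint ranges: [-2.87, 2.87], [-0.86, 2.18], [0.17, 2.46], [-1.51, 4.65], [0.06, 2.69], [-2.65, 2.65]. Speed limits (rad/s): [2.57, 2.57, 3.01, 3.14, 3.14, 3.14].

## Interface

Orientations are given as a 3x3 rotation matrix whose columns are the frame's x, y, z axes.
In Python, from bench import get_state, cams, job_done, models gives the robot as it stands.
- The arm moves only by the shell command python3 -m jog 'ROWS' [FORCE]. ROWS is JSON, a list of rows, each a list of 3 entries, a list of its own where there are three numbers: the shift along the tool's x, y, z in units of 30 mm (1.0 is 30 mm), then the turn about the tool's x in units of 6 degrees (1.0 is 6 degrees), then the opening, from 0 (shut) to 1 (fully open). In form: [[[tx, ty, tz], twist, gripper], ...]. A call has 1 to 10 rows; each row is the pose to reach, as a shift and turn from the pose commanded when the call began, along the tool's axes at that moment; what a row does not reach only later rows make up. A row lasts 1/12 s, in which the tool goes at most 41.7 mm and 7.16 degrees, less where a joint would pass 70% of its speed; a pose out of reach is approached as far as the arm can. A call with a gripper value outside its range is refused whole. The fingers move at their own pace and stop on an object; FORCE is the grip in N (left out, the last holds). Time passes only in rows, so rows that repeat a pose let the fingers close. It gives the time, the measured TCP pose, the force and the opening at its end, in the units of the state.
- get_state(): the state, without advancing time (a new reading comes with each control period).
- cams.get_image(name): name is "side" or "top" or "wrist"; returns the picture (480x640x3 uint8, red, green, blue); there is no depth.
- cams.camera_info(name): a dict with "fx", "fy", "cx", "cy" (pixels), "rvec" (rotation vector, rad) and "tvec" (3), from world to camera coordinates, as OpenCV has them. Camera axes: x right, y down, z forward; pixel columns grow to the right and rows downward; lengths in m; the calibration is good to about 2 mm. A picture is of the moment at which its call begins: read the wrist's pose just before it. camera_info takes no time and is no camera call; for the wrist camera it gives the pose at the moment of the call.
- job_done(): hands the job in, once; it reports no verdict.
Trained networks look in the newest picture that a camera, given by its name, has taken for a name from the list of things; names that differ only in an ending like _2 or _b are one class to them, and where a whole thing is asked for, a point or a joint stands for the part that bears it (a point fixed in the world has none). Each returns a list of dicts, best first, with "score" (0 to 1); they miss things now and then, are a little off and sometimes report something else, mostly with a low value. They report only what shows in the picture. A call takes as long as a camera call. They do not tell look-alikes from the thing itself.
- models.boxes_of(name, camera): "extent" ([centre column, centre row, width, height] as shares, 0 to 1, of the picture: columns of its width, rows of its height, round what is visible of it).
The state is a dict: "t": time; "joints": joint angles; "qd": joint speeds; "effort": joint torques, N m; "eef_pos": TCP position; "ee_rot": TCP orientation; "contact_force": force on the tool from outside, world axes, zero at the start; "torque": the same for the moment, N m; "finger_gap": opening from 0.0 (shut) to 1.0 (fully open).
Only numpy, scipy, OpenCV 4.12 (cv2) and the standard library are available. Lean on these libraries where they do the work, as an engineer would, in place of code of your own. Each camera call takes 0.05 s, during which the arm holds its last target. There are 200 camera calls.

## Task

Load the sample into the shielded counting chamber. Press the long hand lever right down until the catch holds it, so that the heavy cover stands open by itself; push the sample tray by its upright end tab all the way in to the stop, under the cover; then press down the release pad of the catch so that the cover comes down and shuts. Work with the fingertips only: do not lift the tray or its dish, do not touch the cover itself, and leave the other things on the bench where they stand.

Things in the scene. Friction and masses are not known exactly. Their poses are not given: they have to be found in the camera images.
- counting_chamber: grey base plate (425 x 209 mm, top 12 mm above the bench), fixed; it carries two low tray guides, the cover, the lever and the catch. Origin on the bench, on the middle line of the tray guides, straight below the front edge of the shut cover. +x is the way the tray slides in (towards the cover's hinge), +y points to the side with the lever and the catch, z up.
- cover (a joint): heavy dark steel cover (about 142 x 139 x 75 mm, 2 to 3.2 kg, round detector housing on top), hinged at its far end (150 mm along the chamber's +x, 89 mm up). 0 shut, about 0.46 rad open when the lever is caught. The lever's short end lifts it by a lug; its fall is damped and takes about a second.
- cover_edge (a point): middle of the lower front edge of the cover, 25 mm above the bench when shut, about 100 mm when the lever is caught
- press_lever (a joint): long steel hand lever lying across a fork; its pivot is at (45, 88, 100) mm in the chamber's frame, the long arm points to the chamber's -x and slopes up 0.454 rad at rest. 0 at rest, grows as the long end is pressed down, stop at 0.72 rad; the catch has surely snapped over its pin at 0.70 and then holds it at about 0.65. It takes some 7 to 14 N at the pad; let go before the catch holds, it comes back up.
- lever_pad (a point): middle of the top of the black press pad (48 x 28 mm) on the lever's long end, 195 mm from the pivot and 15 mm above the lever's middle line: 199 mm above the bench at rest, 63 mm when the lever is down at its stop; it moves on an arc about the pivot in the vertical plane along the lever (up to 27 mm to the chamber's -x and back a little)
- catch (a joint): spring catch beside the lever, on the side away from the cover: a hook that snaps over a pin of the lever. 0 at rest (engaged); pressing its pad down turns it, the lever is let go at about 0.15 to 0.2 rad, stop at 0.40 rad. It springs back by itself.
- catch_pad (a point): middle of the top of the black release pad (38 x 34 mm) of the catch, at (-57, 158, 86) mm in the chamber's frame when at rest; as it is pressed it swings down and a little outwards (to the chamber's +y); 8 to 12 mm down frees the lever, stop after about 22 mm; 4 to 12 N
- sample_tray: loose aluminium tray, 190 x 100 x 4 mm, 0.3 kg, lying on the base plate between the guides (1.5 mm play each side). Origin on its underside on its middle line, 90 mm from the outer end and 100 mm from the inner end, x along the tray in the sliding direction. It is home at the stop when its origin is at x = 15 mm in the chamber's frame; at the start it stands 120 to 145 mm short of that, wholly outside the cover.
- tray_tab (a point): middle of the outer face (facing away from the cover) of the tray's upright end tab, 60 mm wide, from the tray floor to 40 mm above the tray's underside; the point is 90 mm behind the tray's origin and 24 mm above its underside. When the tray is home it stays 75 mm outside the shut cover's front.
- tray_dish (a point): centre of the square recess (94 mm, rim 5 mm high) at the tray's inner end, on the tray floor, 50 mm ahead of the tray's origin
- petri_dish: clear covered petri dish, 90 mm across, 17 mm high, lying loose in the tray's recess; origin at the centre of its underside
- sample_bottle: bystander: white screw-cap bottle, 37 mm across, 88 mm high; origin at the centre of its underside
- sample_vial: bystander: small capped vial standing upright, 20 mm across, 48 mm high; origin at the centre of its underside
- timer: bystander: white bench timer, 39 x 68 x 62 mm; origin at the centre of its underside
Things that resemble listed ones, but are neither listed nor needed, are in the scene too. Of the things that look like the petri_dish, the smaller one is meant.

How it is judged:
By the outcome, as a careful person would: the job done as asked, in the order asked, and still so for the second after the job is handed in, with the robot touching nothing.
It also fails if it takes over 58 s, if anything falls off the work surface, if the arm or the gripper's body presses on something with over 40 N, if the wrist force passes 120 N, or if a joint passes its speed limit or range.

## Working session

There is one attempt and no reset: what is moved stays moved. The work goes in short steps, Python scripts to look and compute and a shell command to move; the robot and the scene stay as the last step left them, time stands still between calls to the robot, and variables do not carry over. Pictures are saved under pics/ and viewed, about 8 in all and at most 12, crops included, and the job is handed in when it is done.

```bash
mkdir -p pics; ls
cat > h.py <<'E'
import numpy as np, cv2
from bench import get_state, cams, job_done, models
def snap(n,f=None):
    im=cams.get_image(n)
    if f: cv2.imwrite('pics/'+f,im[:,:,::-1])
    return im
def K(n):
    c=cams.camera_info(n); R=cv2.Rodrigues(np.array(c['rvec'],float))[0]
    return np.array([[c['fx'],0,c['cx']],[0,c['fy'],c['cy']],[0,0,1.]]),R,np.array(c['tvec'],float).ravel()
def atz(n,u,v,z):
    k,R,t=K(n); o=-R.T@t; d=R.T@np.linalg.inv(k)@np.array([u,v,1.])
    return o+d*(z-o[2])/d[2]
def proj(n,p):
    k,R,t=K(n); q=k@(R@np.asarray(p,float)+t); return q[:2]/q[2]
E
python3 - <<'E'
from h import *
s=get_state();print(s['t'],s['eef_pos'],s['ee_rot'],s['contact_force'])
for c in('top','side'):
    snap(c,c+'0.png'); k,R,t=K(c);print(c,-R.T@t,k[0,0])
    for n in ('counting_chamber','cover','lever_pad','catch_pad','sample_tray','tray_tab','petri_dish','sample_bottle','sample_vial','timer'):
        for b in models.boxes_of(n,c)[:3]:
            e=np.array(b['extent'])*[640,480,640,480];print(n,round(b['score'],2),e.round(0))
print(get_state()['t'])
E
```

```text
pics
0.0 [0.19706417 0.56646505 0.25212295] [[-7.55426818e-04  3.28620117e-01  9.44461883e-01]
 [-1.83057886e-03  9.44460115e-01 -3.28620966e-01]
 [-9.99998039e-01 -1.97716105e-03 -1.11905460e-04]] [0.36443364 0.11265622 0.0012701 ]
top [0.35818712 0.23258706 1.54966537] 562.4909899744291
counting_chamber 0.72 [293. 283. 166. 112.]
counting_chamber 0.69 [326. 278.  80.  52.]
cover 0.6 [263. 261.  66.  67.]
lever_pad 0.91 [292. 301.  90.  30.]
catch_pad 0.92 [293. 321.  17.  30.]
catch_pad 0.61 [383. 339.  15.  11.]
sample_tray 0.92 [324. 280.  68.  51.]
tray_tab 0.65 [325. 279.  77.  54.]
tray_tab 0.18 [260. 263.  67.  64.]
petri_dish 0.85 [311. 272.  35.  37.]
petri_dish 0.6 [372. 171.  41.  44.]
petri_dish 0.3 [261. 262.  68.  66.]
sample_bottle 0.75 [419. 319.  14.  12.]
sample_vial 0.55 [383. 341.   9.   8.]
timer 0.77 [219. 341.  34.  23.]
timer 0.34 [324. 276.  74.  52.]
side [-0.06224361 -0.74569752  0.77748741] 586.5622275256862
counting_chamber 0.72 [284. 278. 134. 137.]
counting_chamber 0.39 [300. 298.  68.  50.]
cover 0.74 [280. 246.  70.  65.]
cover 0.36 [237. 272.  40.  31.]
lever_pad 0.49 [259. 240.  28.  13.]
catch_pad 0.73 [237. 274.  34.  34.]
catch_pad 0.73 [300. 300.  70.  50.]
sample_tray 0.91 [301. 300.  66.  50.]
sample_tray 0.36 [275. 359.  12.  25.]
tray_tab 0.61 [301. 299.  64.  50.]
tray_tab 0.58 [326. 368.  26.  48.]
tray_tab 0.54 [259. 240.  24.   9.]
sample_bottle 0.91 [327. 369.  24.  48.]
sample_bottle 0.43 [237. 274.  39.  33.]
sample_vial 0.76 [275. 360.  15.  23.]
timer 0.64 [300. 297.  63.  57.]
timer 0.63 [183. 257.  26.  31.]
1.1
```

View pics/top0.png

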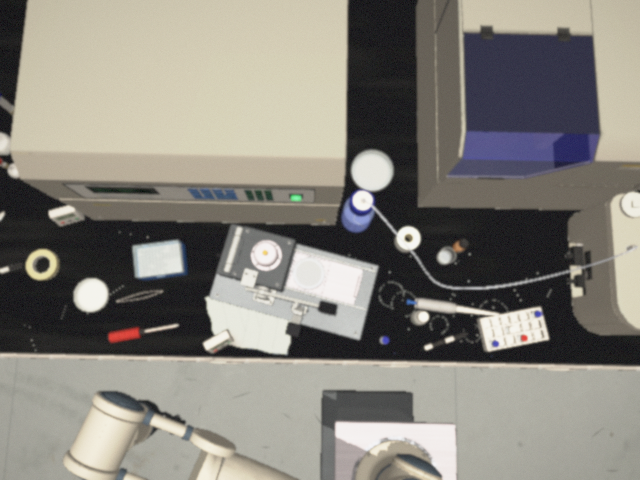

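View pics/side0.png

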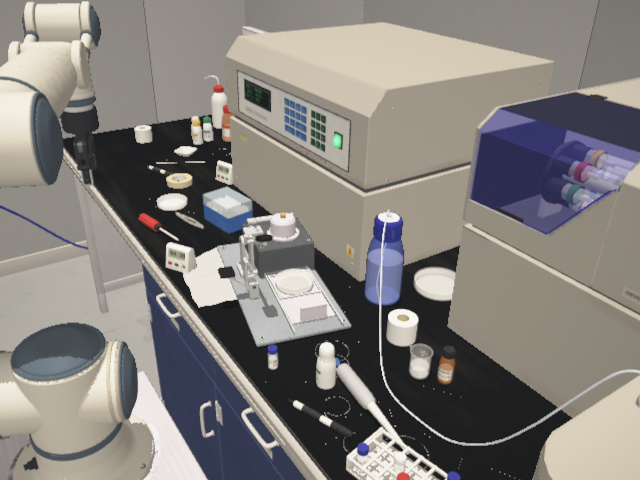

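Run:
```python
from h import *
im=cv2.imread('pics/top0.png')[210:360,195:395]; cv2.imwrite('pics/c1.png',cv2.resize(im,(800,600),interpolation=cv2.INTER_CUBIC))
```

```text
(no output)
```

View pics/c1.png

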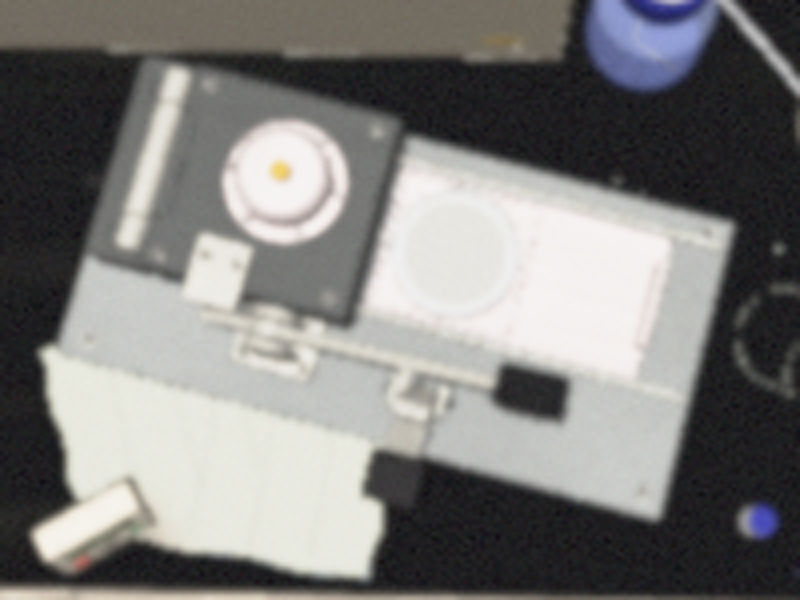

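```bash
cat >> h.py <<'E'
def ch2w(c,p):
    x,y,th=c; a,b=np.cos(th),np.sin(th); return np.array([x+a*p[0]-b*p[1],y+b*p[0]+a*p[1],p[2]])
E
python3 - <<'E'
from h import *
from scipy.optimize import least_squares
pts=[((-.1236,.088,.199),(327.75,307.75)),((-.057,.158,.086),(293.25,329.25))]
A=atz('top',378.75,265.5,.012)[:2];B=atz('top',360,340,.012)[:2];print(A,B,np.linalg.norm(A-B))
C=atz('top',195+403/4,210+120/4,.1)[:2];D=atz('top',195+350/4,210+325/4,.1)[:2];print(C,D,np.linalg.norm(C-D))
k,R,t=K('top')
def f(c):
    r=[proj_(ch2w(c,p))-np.array(u) for p,u in pts]
    d=B-A;th=np.arctan2(d[1],d[0])-np.pi/2
    return np.r_[np.ravel(r),(c[2]-th)*100]
def proj_(p):
    q=k@(R@p+t);return q[:2]/q[2]
r=least_squares(f,[.4,.25,1.3]);c=r.x;print(c,r.fun)
for n,p in dict(A=A,B=B,C=C,D=D).items():
    d=p-c[:2];a,b=np.cos(c[2]),np.sin(c[2]);print(n,(a*d[0]+b*d[1],-b*d[0]+a*d[1]))
for n,u,z in (('tab',(195+650/4,210+308/4),.052),('dish',(195+458/4,210+252/4),.033),('tabfloor',(195+640/4,210+375/4),.016)):
    d=atz('top',*u,z)[:2];print(n,d);d=d-c[:2];print((a*d[0]+b*d[1],-b*d[0]+a*d[1]))
print('lever',ch2w(c,(-.1236,.088,.199)),'catch',ch2w(c,(-.057,.158,.086)),'home tab',ch2w(c,(-.075,0,.036)))
print(proj('side',ch2w(c,(-.1236,.088,.199))),proj('side',ch2w(c,(-.057,.158,.086))))
E
```

```text
[0.56819601 0.04686311] [0.36473833 0.09724484] 0.2096028325645489
[0.61865711 0.27505729] [0.48383037 0.30553293] 0.1382281315452689
[0.5542981  0.29112312 1.32583486] [-0.51466082 -0.32551758  0.55333473  0.35344064 -0.22169369]
A (np.float64(-0.2335975266287006), np.float64(-0.07272068479914083))
B (np.float64(-0.23406220250313214), np.float64(0.1368816326866495))
C (np.float64(2.2069683089773542e-05), np.float64(-0.06633394543534994))
D (np.float64(-0.0031101291212913447), np.float64(0.07185869431491314))
tab [0.50365415 0.10838679]
(np.float64(-0.18956315230089277), np.float64(0.004815038370860059))
dish [0.54066478 0.2373076 ]
(np.float64(-0.055515279769977444), np.float64(0.0001750402297456457))
tabfloor [0.46143556 0.11185259]
(np.float64(-0.196439626357208), np.float64(0.04661378912891552))
lever [0.43894986 0.19255465 0.199     ] catch [0.38719135 0.27414275 0.086     ] home tab [0.53610918 0.21836212 0.036     ]
[262.71151928 234.40781015] [225.50078963 270.18845516]
```

```bash
cat >> h.py <<'E'
C=np.array([.5543,.2911,1.3258])
def st():
    s=get_state();p=s['eef_pos'];R=np.array(s['ee_rot']);d=p[:2]-C[:2];a,b=np.cos(C[2]),np.sin(C[2])
    print('t',s['t'],'chamber TCP mm',(np.array([a*d[0]+b*d[1],-b*d[0]+a*d[1],p[2]])*1000).round(1),'yhead err deg',np.degrees(np.arctan2(R[1,1],R[0,1])-C[2]).round(2),'F',np.round(s['contact_force'],1),'gap',s['finger_gap'],'xax',R[:,0].round(3))
    return s,R
def to(*c):
    s,R=st();print('rows',(R.T@(ch2w(C,np.array(c))-s['eef_pos'])/.03).round(2))
E
python3 -m jog '[[[0,-1,1.3],-0.86,0],[[0,-2,2.57],-0.86,0],[[0,-3,3.85],-0.86,0],[[0,-4,5.14],-0.86,0],[[0,-5,6.42],-0.86,0],[[0,-6,7.7],-0.86,0],[[0,-7,9],-0.86,0],[[0,-8,10.27],-0.86,0],[[0,-9,11.55],-0.86,0],[[0,-9.12,11.71],-0.86,0]]'
python3 -c "
from h import *
to(-.1236,.088,.245)"
```

```text
t: 1.93
eef_pos: [0.4241, 0.215, 0.2537]
ee_rot: [[0.001, 0.242, 0.97], [0.0, 0.97, -0.242], [-1.0, 0.001, 0.001]]
contact_force: [0.6, 0.3, -0.7]
finger_gap: 0.001
t 1.9333 chamber TCP mm [-105.4  107.8  253.7] yhead err deg 0.03 F [ 0.6  0.3 -0.7] gap 0.0005725640891137642 xax [ 0.001  0.    -1.   ]
rows [ 0.29 -0.61  0.66]
```

```bash
python3 -m jog '[[[0,0,0],0,0],[[0,0,0],0,0],[[0,0,0],0,0]]' >/dev/null
python3 - <<'E'
from h import *
to(-.1236,.088,.245)
snap('wrist','w1.png')
for n in('lever_pad','catch_pad','tray_tab'):
    for b in models.boxes_of(n,'wrist')[:2]: print(n,b['score'],(np.array(b['extent'])*[640,480,640,480]).round(0))
for p in((-.1236,.088,.199),(-.057,.158,.086),(-.195,0,.036)):print(proj('wrist',ch2w(C,p)))
E
```

```text
t 2.1833 chamber TCP mm [-103.6  109.   253.4] yhead err deg -0.03 F [ 0.5  1.  -0.1] gap 0.0007097009856435553 xax [-0.     0.001 -1.   ]
rows [ 0.28 -0.67  0.7 ]
lever_pad 0.79 [391. 284. 312. 101.]
catch_pad 0.72 [373. 186.  47.  97.]
tray_tab 0.64 [314. 300. 188.  83.]
tray_tab 0.56 [579.  58. 122.  97.]
[271.18062834 307.80289101]
[368.98684313 158.83562909]
[221.52324089 309.77728703]
```

View pics/w1.png

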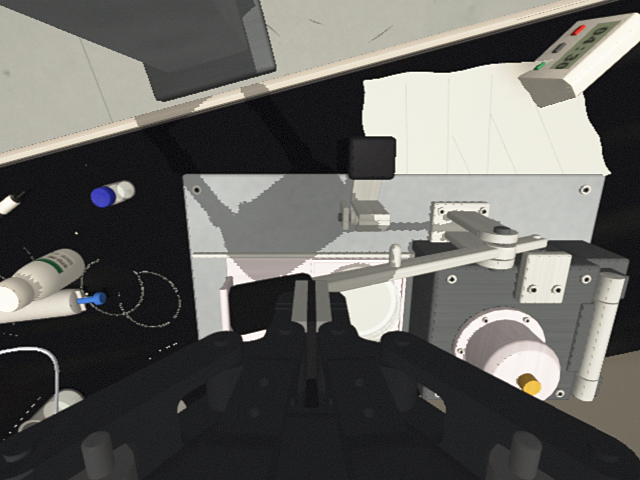

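```bash
python3 -m jog '[[[0.3,-0.67,0.7],0,0],[[0.3,-0.67,0.7],0,0],[[0.3,-0.67,0.7],0,0],[[0.6,-0.67,0.7],0,0],[[0.7,-0.67,0.7],0,0],[[0.7,-0.67,0.7],0,0]]' >/dev/null
python3 -c "
from h import *
to(-.1369,.088,.194)"
```

```text
t 2.8833 chamber TCP mm [-123.4   88.8  231. ] yhead err deg 0.09 F [ 0.2 -0.3 -0.7] gap 0.0019343583516699212 xax [-0.002 -0.    -1.   ]
rows [ 1.23 -0.45  0.03]
```

```bash
python3 -m jog '[[[0.4,-0.1,0],0,0],[[0.8,-0.3,0],0,0],[[1.2,-0.45,0],0,0],[[1.6,-0.6,0],0,0],[[2.1,-0.74,0],0,0],[[2.5,-0.8,0],0,0],[[2.9,-0.86,0],0,0],[[2.9,-0.86,0],0,0],[[2.9,-0.86,0],0,0]]' >/dev/null
python3 -c "
from h import *
to(-.147,.088,.09)"
```

```text
t 3.6333 chamber TCP mm [-149.8   87.9  146. ] yhead err deg 0.01 F [-1.1 -2.9  6.8] gap 0.0029039171923553766 xax [ 0.001 -0.001 -1.   ]
rows [ 1.87  0.1  -0.  ]
```

```bash
python3 -m jog '[[[0.4,0,0],0,0],[[0.8,0,0],0,0],[[1.2,0,0],0,0],[[1.5,0.05,0],0,0],[[1.7,0.1,0],0,0],[[1.8,0.1,0],0,0],[[1.8,0.1,0],0,0],[[1.8,0.1,0],0,0]]' >/dev/null
python3 -c "
from h import *
to(-.147,.088,.09)"
```

```text
t 4.3 chamber TCP mm [-147.    87.2   92.4] yhead err deg 0.0 F [ 0.6 -5.8  5.2] gap 0.0008966573302263733 xax [ 0.002 -0.002 -1.   ]
rows [ 0.08 -0.   -0.03]
```

```bash
for i in 1 2 3; do python3 -m jog '[[[0.06,0,0],0,0],[[0.06,0,0],0,0],[[0.06,0,0],0,0]]' | grep -E "eef_pos|force"; done
```

```text
eef_pos: [0.4341, 0.1699, 0.0907]
contact_force: [1.6, -5.3, 5.7]
eef_pos: [0.4341, 0.1701, 0.0888]
contact_force: [1.0, -4.3, 4.9]
eef_pos: [0.4341, 0.1704, 0.0867]
contact_force: [2.4, -3.2, 4.9]
```

```bash
for i in 1 2 3 4; do python3 -m jog '[[[0.08,0,0],0,0],[[0.08,0,0],0,0],[[0.08,0,0],0,0]]' | grep -E "eef_pos|force"; done
```

```text
eef_pos: [0.4343, 0.1705, 0.086]
contact_force: [-0.7, -3.5, 13.1]
eef_pos: [0.4346, 0.1706, 0.0856]
contact_force: [-6.5, -5.5, 23.7]
eef_pos: [0.4347, 0.1707, 0.0853]
contact_force: [-11.7, -7.4, 33.6]
eef_pos: [0.4349, 0.1709, 0.0849]
contact_force: [-16.7, -8.9, 44.3]
```

```bash
python3 -m jog '[[[-0.3,0,0],0,0],[[-0.6,0,0],0,0],[[-1.2,0,0],0,0],[[-2.2,0,0],0,0],[[-3,0,0],0,0],[[-3,0,0],0,0],[[-3,0,0],0,0]]' >/dev/null
python3 - <<'E'
from h import *
st()
w=snap('wrist'); s=snap('side')
cv2.imwrite('pics/m2.png',np.hstack([cv2.resize(w[:,:,::-1],(400,300)),cv2.resize(s[180:360,180:420,::-1],(400,300),interpolation=cv2.INTER_CUBIC)]))
for q in(0,.65): 
    a=.454-q;print(q,proj('side',ch2w(C,(.045-.195*np.cos(a)+.015*np.sin(a),.088,.1+.195*np.sin(a)+.015*np.cos(a)))))
E
```

```text
t 6.6333 chamber TCP mm [-145.7   87.9  167.1] yhead err deg 0.06 F [ 0.5  0.  -1. ] gap 0.003343054007139446 xax [ 0.001  0.002 -1.   ]
0 [262.72390891 234.42669534]
0.65 [267.35030253 290.53268539]
```

View pics/m2.png

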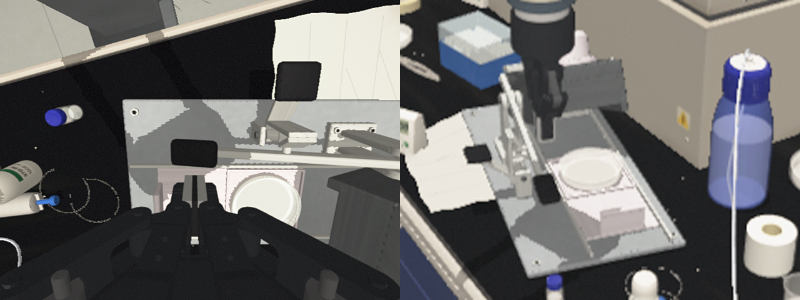

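```bash
python3 - <<'E'
from h import *
a,b=np.cos(C[2]),np.sin(C[2])
for n,u,z in(('bottle',(419,319),.08),('vial',(383,341),.045)):
    d=atz('top',*u,z)[:2]-C[:2];print(n,(a*d[0]+b*d[1]),(-b*d[0]+a*d[1]))
to(-.24,0,.16);to(-.24,0,.052)
E
grep -n . /dev/null; python3 -m jog '[[[0.2,-0.8,0.8],0,0],[[0.2,-1.6,1.6],0,0],[[0.2,-2.4,2.3],0,0],[[0.2,-3.15,2.93],0,0],[[0.2,-3.15,2.93],0,0],[[0.2,-3.15,2.93],0,0],[[0.2,-3.15,2.93],0,0]]' >/dev/null
python3 - <<'E'
from h import *
to(-.24,0,.052)
snap('wrist','w3.png')
print(proj('wrist',ch2w(C,(-.195,0,.052))),proj('wrist',ch2w(C,(-.195,.03,.052))))
E
```

```text
bottle -0.3627747960374736 0.04640776713468153
vial -0.29046929164835283 0.12429480634857829
t 6.7333 chamber TCP mm [-146.5   88.7  164.6] yhead err deg 0.04 F [ 0.1  0.4 -0.8] gap -0.0033640073198148717 xax [-0.003  0.    -1.   ]
rows [ 0.15 -3.12  2.95]
t 6.7333 chamber TCP mm [-146.5   88.7  164.6] yhead err deg 0.04 F [ 0.1  0.4 -0.8] gap -0.0033640073198148717 xax [-0.003  0.    -1.   ]
rows [ 3.75 -3.12  2.96]
t 7.3167 chamber TCP mm [-240.9    0.8  158.6] yhead err deg -0.0 F [ 0.2  0.2 -0.9] gap 0.0006758416376551946 xax [-0.003  0.001 -1.   ]
rows [3.55 0.03 0.04]
[379.40172859 241.69345534] [381.89349511 196.75237685]
```

View pics/w3.png

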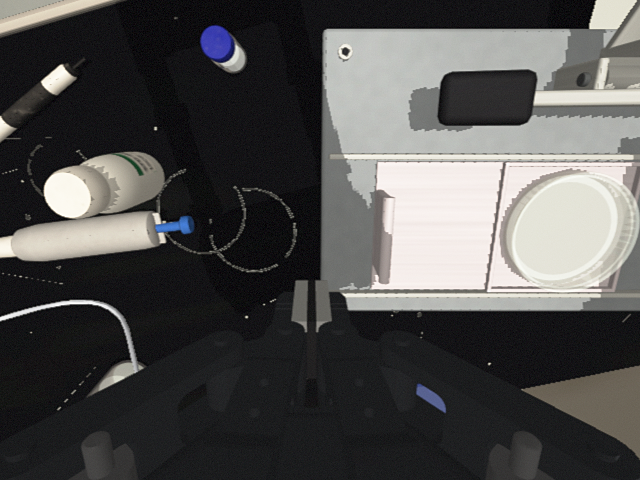

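```bash
python3 -m jog '[[[1,0,0],0,0],[[2,0,0],0,0],[[3,0,0],0,0],[[3.5,0,0],0,0],[[3.5,0,0],0,0],[[3.5,0.3,0],0,0],[[3.5,0.5,0],0,0],[[3.5,0.7,0],0,0],[[3.5,0.7,0],0,0]]' >/dev/null
python3 -c "
from h import *
to(-.09,0,.052)"
```

```text
t 8.1167 chamber TCP mm [-218.1   -0.8   57.3] yhead err deg 0.11 F [-0.4  1.3 -0.5] gap -0.001641501594494197 xax [ 0.003  0.001 -1.   ]
rows [ 0.18  4.27 -0.02]
```

```bash
python3 -m jog '[[[0.1,0.16,0],0,0],[[0.1,0.32,0],0,0],[[0.1,0.48,0],0,0],[[0.1,0.64,0],0,0],[[0.1,0.8,0],0,0],[[0.1,0.96,0],0,0],[[0.1,1.12,0],0,0],[[0.1,1.28,0],0,0],[[0.1,1.44,0],0,0],[[0.1,1.6,0],0,0]]' >/dev/null
python3 -c "
from h import *
st()"
python3 -m jog '[[[0,0.16,0],0,0],[[0,0.32,0],0,0],[[0,0.48,0],0,0],[[0,0.64,0],0,0],[[0,0.8,0],0,0],[[0,0.96,0],0,0],[[0,1.12,0],0,0],[[0,1.28,0],0,0],[[0,1.44,0],0,0],[[0,1.6,0],0,0]]' >/dev/null
python3 -c "
from h import *
to(-.09,0,.052)
snap('wrist','w4.png')"
```

```text
t 8.95 chamber TCP mm [-1.717e+02 -1.000e-01  5.230e+01] yhead err deg 0.01 F [-0.1 -3.2  2.2] gap 0.001763076305179668 xax [-0. -0. -1.]
t 9.7833 chamber TCP mm [-123.7   -0.    52.3] yhead err deg 0.02 F [-1.4 -3.2  2.3] gap 0.0018976648110458328 xax [ 0. -0. -1.]
rows [ 0.01  1.12 -0.  ]
```

View pics/w4.png

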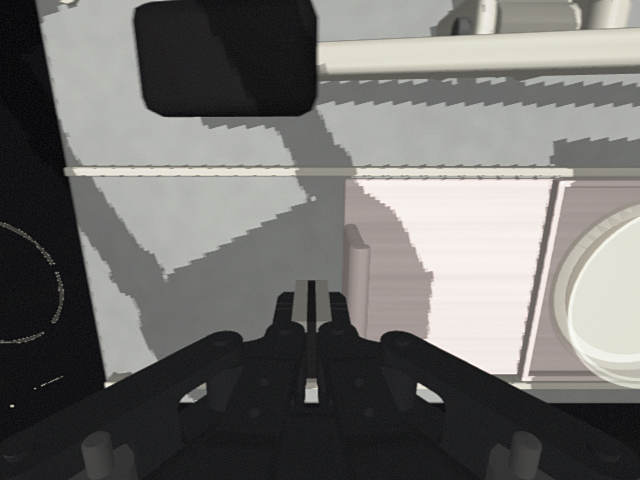

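```bash
python3 -m jog '[[[0,0.12,0],0,0],[[0,0.24,0],0,0],[[0,0.36,0],0,0],[[0,0.48,0],0,0],[[0,0.6,0],0,0],[[0,0.7,0],0,0],[[0,0.8,0],0,0],[[0,0.8,0],0,0]]' >/dev/null
python3 -c "
from h import *
st()"
for i in 1 2 3 4 5 6; do python3 -m jog '[[[0,0.05,0],0,0],[[0,0.1,0],0,0],[[0,0.1,0],0,0]]' >/dev/null
python3 -c "
from h import *
st()"; done
```

```text
t 10.5 chamber TCP mm [-99.4   0.1  52.2] yhead err deg 0.04 F [-0.2 -1.2  1.6] gap 0.0011936143525823023 xax [ 0.     0.001 -1.   ]
t 10.75 chamber TCP mm [-96.9   0.   52.2] yhead err deg 0.02 F [-0.2 -2.5  1.5] gap 0.005181897095845709 xax [-0.  0. -1.]
t 11.0 chamber TCP mm [-93.9   0.   52.2] yhead err deg 0.02 F [-0.4 -2.2  1.1] gap 0.00409131985403239 xax [-0.  0. -1.]
t 11.25 chamber TCP mm [-90.8   0.   52.2] yhead err deg 0.02 F [ 0.2 -2.2  2.2] gap 0.00103835118409374 xax [ 0.  0. -1.]
t 11.5 chamber TCP mm [-88.1   0.   52.2] yhead err deg 0.02 F [-1.3 -4.6  1.4] gap 0.005676876950153186 xax [-0. -0. -1.]
t 11.75 chamber TCP mm [-87.7   0.   52.2] yhead err deg -0.04 F [ -5.2 -13.1   5. ] gap -0.0013109267021471343 xax [-0.003 -0.005 -1.   ]
t 12.0 chamber TCP mm [-87.4   0.   52.2] yhead err deg -0.11 F [-10.1 -21.8   9.6] gap -0.0009449144079777279 xax [-0.005 -0.01  -1.   ]
```

```bash
python3 -m jog '[[[0,-0.3,0],0,0],[[0,-0.7,0],0,0],[[0,-1.2,0],0,0],[[0,-1.3,0],0,0],[[-1,-1.3,0],0,0],[[-2,-1.3,0],0,0],[[-3,-1.3,0],0,0],[[-4,-1.3,0],0,0],[[-4.2,-1.3,0],0,0],[[-4.2,-1.3,0],0,0]]' >/dev/null
python3 - <<'E'
from h import *
to(-.057,.162,.15)
w=snap('wrist'); s=snap('side')
cv2.imwrite('pics/m5.png',np.hstack([cv2.resize(w[:,:,::-1],(400,300)),cv2.resize(s[180:360,180:420,::-1],(400,300),interpolation=cv2.INTER_CUBIC)]))
print('tab top edge home',[proj('wrist',ch2w(C,(-.075,y,.052)))*.625 for y in(-.03,.03)])
E
```

```text
t 12.8333 chamber TCP mm [-120.3   -1.1  181.9] yhead err deg 0.02 F [-0.5  0.1 -0. ] gap 0.00436705207317146 xax [ 0.006  0.002 -1.   ]
rows [ 1.04  2.11 -5.44]
tab top edge home [array([233.53118564, 170.16113812]), array([236.16747622, 119.22927789])]
```

View pics/m5.png

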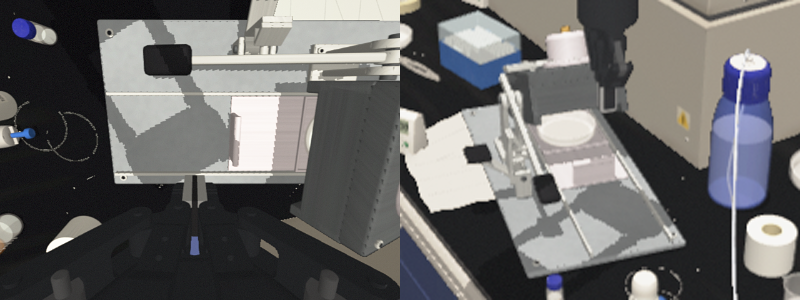

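```bash
python3 -m jog '[[[0,0,-1.2],0,0],[[0,0,-2.4],0,0],[[0,0,-3.6],0,0],[[0,0.8,-4.8],0,0],[[0,1.6,-5.44],0,0],[[0,2.11,-5.44],0,0],[[0,2.11,-5.44],0,0],[[0.5,2.11,-5.44],0,0],[[1,2.11,-5.44],0,0],[[1,2.11,-5.44],0,0]]' >/dev/null
python3 - <<'E'
from h import *
to(-.057,.162,.108)
snap('wrist','w6.png')
print(proj('wrist',ch2w(C,(-.057,.158,.086))))
E
```

```text
t 13.7667 chamber TCP mm [-59.8 164.4 143.1] yhead err deg 0.0 F [-0.5  0.5 -1.5] gap 0.0008844237845885431 xax [-0.007 -0.005 -1.   ]
rows [1.17 0.1  0.09]
[315.59127503 277.53290594]
```

View pics/w6.png

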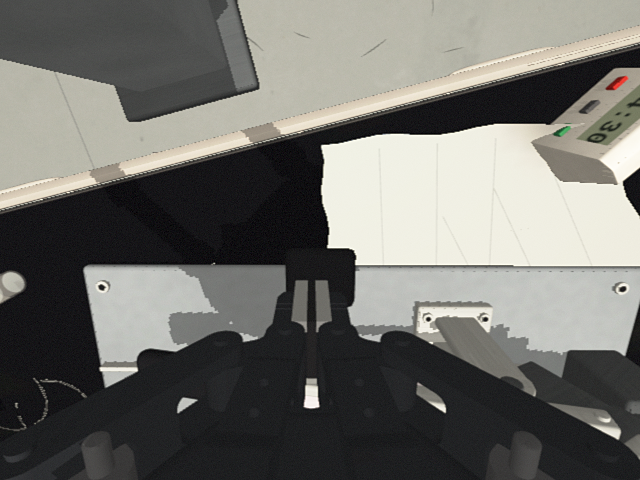

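```bash
python3 -m jog '[[[0.5,0.1,0],0,0],[[1,0.1,0],0,0],[[1.2,0.1,0],0,0],[[1.35,0.1,0],0,0],[[1.5,0.1,0],0,0],[[1.65,0.1,0],0,0],[[1.75,0.1,0],0,0],[[1.75,0.1,0],0,0],[[1.75,0.1,0],0,0],[[1.75,0.1,0],0,0]]' >/dev/null
python3 -c "
from h import *
st()"
python3 -m jog '[[[0,0,0],0,0],[[0,0,0],0,0],[[0,0,0],0,0],[[0,0,0],0,0],[[0,0,0],0,0],[[0,0,0],0,0],[[0,0,0],0,0],[[0,0,0],0,0]]' >/dev/null
python3 - <<'E'
from h import *
st();snap('side','s7.png')
s=cv2.imread('pics/s7.png')[180:360,180:420];cv2.imwrite('pics/s7c.png',cv2.resize(s,(800,600),interpolation=cv2.INTER_CUBIC))
E
```

```text
t 14.65 chamber TCP mm [-54.3 164.3  97.8] yhead err deg 0.06 F [-10.6  -0.1   7.7] gap 0.0009438294973546425 xax [-0.002  0.002 -1.   ]
t 15.3167 chamber TCP mm [-54.3 164.2  97.9] yhead err deg 0.05 F [-7.8  0.4  7.8] gap 0.0003302431404285185 xax [-0.002  0.002 -1.   ]
```

View pics/s7c.png

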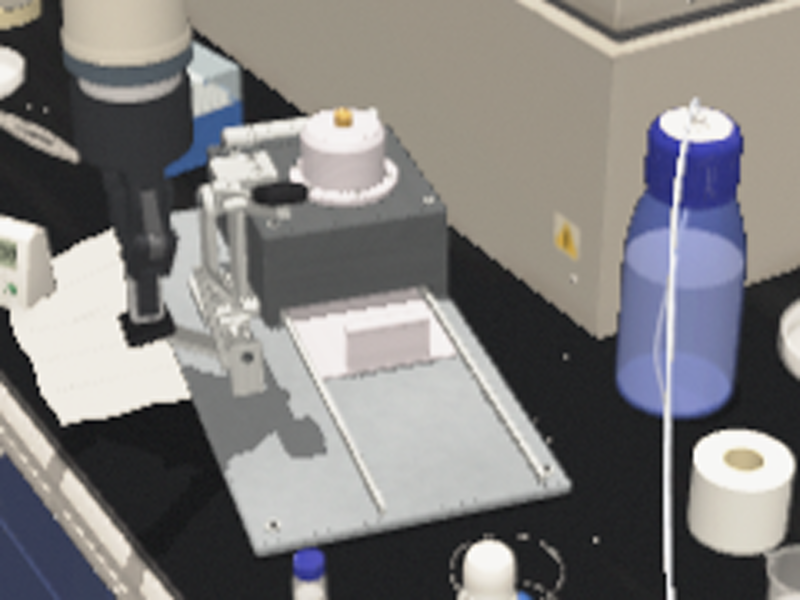

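```bash
python3 -m jog '[[[-0.3,0,0],0,0],[[-0.6,0,0],0,0],[[-1,0,0],0,0],[[-2,0,0],0,0],[[-3,0,0],0,0],[[-4,0,0],0,0],[[-4.5,0,0],0,0],[[-4.5,0,0],0,0],[[-4.5,0,0],0,0],[[-4.5,0,0],0,0]]' >/dev/null
python3 -m jog '[[[0,0,0],0,0],[[0,0,0],0,0],[[0,0,0],0,0]]' >/dev/null
python3 - <<'E'
from h import *
st();w=snap('top');s=snap('side')
cv2.imwrite('pics/m8.png',np.hstack([cv2.resize(w[210:360,195:395,::-1],(400,300),interpolation=cv2.INTER_CUBIC),cv2.resize(s[180:360,180:420,::-1],(400,300),interpolation=cv2.INTER_CUBIC)]))
# before/after boxes of bystanders
for n in('sample_bottle','sample_vial','timer'):
    for b in models.boxes_of(n,'side')[:1]: print(n,(np.array(b['extent'])*[640,480,640,480]).round(0))
E
```

```text
t 16.45 chamber TCP mm [-55.1 163.5 229.6] yhead err deg 0.02 F [-0.4  1.  -0.1] gap -0.0046881061810188 xax [-0.002 -0.001 -1.   ]
sample_bottle [326. 369.  24.  50.]
sample_vial [275. 356.  13.  22.]
timer [183. 258.  30.  33.]
```

View pics/m8.png

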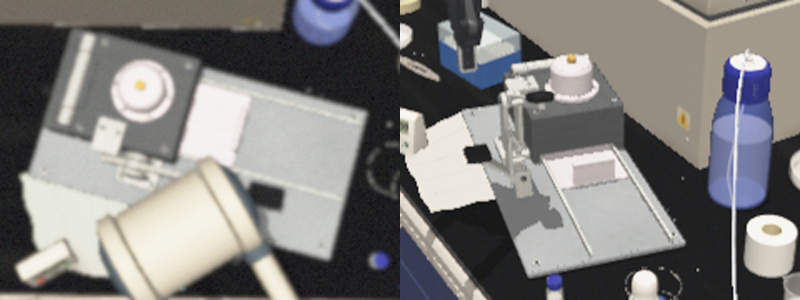

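```bash
python3 -c "
from h import *
job_done();st()"
```

```text
the job is handed in; nothing more can be done
the job is handed in; nothing more can be done
```

The sample is loaded and the job is handed in, at about 16.6 s on the robot's clock; I got no verdict back.

- **Lever:** I pressed it down to its stop, peaking at about 48 N at the fingertips. After I lifted off, the pictures showed the catch holding it and the cover standing open.
- **Tray:** I pushed it in by the tab until the force rose to about 24 N. The tab then showed within about 3 pixels of its home position in the wrist picture, with the dish still in its recess.
- **Catch:** I pressed the release pad about 10 mm, with about 13 N. The side picture then showed the lever back up and the cover shut.

**Last checks:** After the arm lifted clear, the wrist force was about 1 N, which is noise level. In the final pictures the cover is shut and the tab stands just outside it. In the side view the network found the bottle, vial and timer within 1 to 4 pixels of their first positions.

No check failed or disagreed. The dish cannot be seen under the shut cover; I last saw it in place just before the release.

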